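Index the die turret, set the pressure screw

TASK

On the small bench press, turn the die turret one station on, clockwise seen from above, so that it settles in its next detent, sixty degrees round. Then turn the winged pressure screw clockwise until it seats firmly, back it off a quarter turn, and finish while holding it there: the job ends with the fingers still gripping the screw. Leave the other things on the bench where they are.

Things in the scene. Friction and masses are not known exactly. Their poses are not given: they have to be found in the camera images.
- turret_grip (a point): dark steel grip bar on the turret, on the turret's vertical axis, 113 mm above the bench. Bar 70 mm long along this point's x axis, 16 mm thick along its y axis, top 17 mm above the point, 42 mm high, on a hub 40 to 52 mm across below 88 mm. The point turns with the turret; z is up.
- turret_disc (a point): centre of the top face, 52 mm above the bench, of the turret's steel disc, 256 mm across. It carries six short brass dies, tops 82 mm above the bench, in a ring of 110 mm radius; one always stands under the pressure screw. z is up; it turns with the turret.
- turret (a joint): angle of the turret in rad, growing clockwise seen from above. Spring detents every 1.047 (60 degrees); it starts in the one at 0, and the next one clockwise is at 1.047. It takes up to about 0.35 N m to pull out of a detent; let go of within about 20 degrees of one, it swings into it by itself.
- screw_grip (a point): winged head of the pressure screw, on the screw's vertical axis, at gripping height on its wing bar, about 168 mm above the bench. Bar 46 mm long along this point's x axis, 13 mm thick along y, top 12 mm above the point; under it a collar 38 mm across, 22 to 29 mm below the point, on the press's arm (top 133 mm above the bench). z is up; turns with the screw, sinks 3 mm per clockwise turn.
- screw (a joint): how far the pressure screw is unscrewed, in rad: 0 is seated (a hard stop), and it grows as the screw is turned anticlockwise seen from above, so a quarter turn off the seat is 1.571. It starts between 1.9 and 3.1. It turns stiffly, with about 0.06 N m, and stays where it is left.
- tub: bystander: closed white plastic jar, 84 mm across, 85 mm high, origin at the centre of its underside
- slat: bystander: wooden slat, 130 x 35 x 12 mm, origin at the centre of its underside, x along it
- brush: bystander: hand brush lying flat along its x axis
- weight: bystander: steel block, 70 x 45 x 30 mm, origin at the centre of its underside

How it is judged (in metres and radians):
On the way, in this order (a step that is already met when the one before it is completed fails the run):
1. the turret rests in the next detent clockwise (value of joint turret between 0.967 and 1.127 rad and velocity of joint turret between -0.1 and 0.1 rad/s), for 0.3 s.
2. the screw is turned clockwise until it seats (value of joint screw below 0.07 rad), for 0.1 s.
At the end, for the whole second after the job is handed in: the turret rests in the next detent clockwise (60 degrees, within 4.5), the screw, having been seated, stands a quarter turn (90 degrees, within 13.5) off its seat, at rest and gripped by the fingers with more than 3 N, and the other things are within 30 mm of where they were (value of joint turret between 0.967 and 1.127 rad and value of joint screw between 1.33 and 1.81 rad and velocity of joint screw between -0.1 and 0.1 rad/s and contact force between the fingers and screw above 3 N and distance of each of tub, slat, brush, weight from where it was at the start of the episode below 0.03 m); the arm keeps its last pose, push and grip.
It fails at once if a bystander is disturbed (distance of any of tub, slat, brush, weight from where it was at the start of the episode above 0.03 m).
It fails at once if the turret is turned past the next station or the wrong way (value of joint turret above 1.6 rad or value of joint turret below -0.5 rad).
It also fails if it takes over 58 s, if anything falls off the work surface, if the arm or the gripper's body presses on something with over 40 N, if the wrist force passes 120 N, or if a joint passes its speed limit or range.

ROBOT

A 6-joint arm with a two-finger parallel gripper is mounted at the origin on the work surface. World frame = base frame: x ahead of the robot, y to its left, z up, the work surface at z = 0. Lengths are in m, angles in degrees, forces in N, time in s.
With the tool pointing down it reaches from about 0.35 to 0.875 m from the base axis. Payload 4.2 kg.
Tool frame: the origin (TCP) lies at the centre of the arm's flange, where the gripper is bolted on; the fingertips stand 173 mm ahead of it and the grasp point (between the pads) lies 155 mm ahead of it; z points along the fingers, y is the line along which they close (so a half turn about z gives the same grasp; the last joint's range is limited). The gripper opens to 85 mm and grips with 20 to 120 N. Pads are 22 mm wide; open, the fingers measure 114 mm over their backs; the gripper's body (76 mm by 85 mm) begins 54 mm behind the grasp point. The pads swing forward as they close: fully open they stand 13 mm farther back than shut.
Start: joints at [-49.011, 22.042, 0.453, 0, -68.411, -14.817], TCP at [0.276, -0.561, 0.405] pointing down, gripper open.
Joint ranges: [-179.83, 179.83], [-69.29, 118.12], [-61.27, 80.66], [-181.25, 117.63], [-171.15, -9.14], [-177.46, 177.46]. Speed limits (degrees/s): [159.86, 159.86, 180, 180, 180, 180].

INTERFACE

Orientations are given as a 3x3 rotation matrix whose columns are the frame's x, y, z axes.
In Python, from station import r gives the robot as it stands. The module is installed in compiled form; this text tells all that it offers.
- The arm moves only by the tool servo_tool, never from a script. Its argument "steps" is a list that holds one entry, the list of rows, each a list of 7 numbers: the shift along the tool's x, y, z as a fraction of full scale, then the turn, a rotation vector about the tool's x, y, z as a fraction of full scale, then the opening, from 0 (shut) to 1 (fully open). In form: [[[dx, dy, dz, wx, wy, wz, jaw], ...]]. A call has 1 to 10 rows; each row is the pose to reach, as a shift and turn from the pose commanded when the call began, along the tool's axes at that moment; what a row does not reach only later rows make up. Full scale, the value 1, is 400 mm for a shift and 1.5 rad for a turn. A row lasts 1/8 s, in which the tool goes at most 62.5 mm and 10.7 degrees, less where a joint would pass 70% of its speed; a pose out of reach is approached as far as the arm can. A call with a number of a shift or a turn outside -1 to 1 is refused whole. A call with a gripper value outside its range is refused whole. The fingers move at their own pace and stop on an object; "grip_force" is the grip in N (left out, the last holds). Time passes only in rows, so rows that repeat a pose let the fingers close. It gives the time, the measured TCP pose, the force, the opening and the grip force at its end, in the units of the state.
- r.get_obs(): the state, without advancing time (a new reading comes with each control period).
- r.read_camera(name): name is "scene" or "top"; returns (picture, depth): 400x640x3 uint8, red, green, blue; 400x640 float32, m along the optical axis (not along the pixel's ray), 0 where there is no reading.
- r.camera_params(name): a dict with "mtx" (3x3 intrinsics, pixels), "dist_coeffs" ([k1, k2, p1, p2, k3] as OpenCV has them; the pictures are not rectified), "camera_from_world" (4x4, takes a point from world to camera coordinates). Camera axes: x right, y down, z forward; pixel columns grow to the right and rows downward; lengths in m; the calibration is good to about 2 mm. A picture is of the moment at which its call begins. camera_params takes no time and is no camera call.
- r.hand_in(): hands the job in; it is judged then, once.
Trained networks look in the newest picture that a camera, given by its name, has taken for a name from the list of things; names that differ only in an ending like _2 or _b are one class to them, and where a whole thing is asked for, a point or a joint stands for the part that bears it (a point fixed in the world has none). Each returns a list of dicts, best first, with "confidence" (0 to 1); they miss things now and then, are a little off and sometimes report something else, mostly with a low value. They report only what shows in the picture. A call takes as long as a camera call.
- r.find_in(camera, label): "centre" ([column, row] in pixels, amid what is visible of it).
- r.pinpoint(camera, label): "centre" ([column, row] in pixels: a listed point, or the origin of a listed thing).
The state is a dict: "time": time; "qpos": joint angles; "dq": joint speeds; "joint_efforts": joint torques, N m; "position": TCP position; "tool_rot": TCP orientation; "force": force on the tool from outside, world axes, zero at the start; "ft_torque": the same for the moment, N m; "opening": opening from 0.0 (shut) to 1.0 (fully open); "grip_force": force on a finger pad.
Only numpy, scipy, OpenCV 4.12 (cv2) and the standard library are available. Lean on these libraries where they do the work, as an engineer would, in place of code of your own. Each camera call takes 0.05 s, during which the arm holds its last target. There are 200 camera calls.

## Working session

There is one attempt and no reset: what is moved stays moved. The work goes in short steps, Python scripts to look and compute and a tool call to move; the robot and the scene stay as the last step left them, time stands still between calls to the robot, and variables do not carry over. Pictures are saved under pics/ and viewed, at most 10 in all, crops included, and the job is handed in when it is done.

Besides the shell and the picture viewer there is one more tool, called after "Call:" in YAML: its name, and indented under it one key for each argument. servo_tool: Moves the arm, as the interface text tells. Shift numbers are shares of 400 mm and turn numbers shares of 1.5 rad, none past 1 either way. Its arguments: {"type":"object","properties":{"steps":{"type":"array"},"grip_force":{"type":"number"}},"required":["steps"]}

```bash
mkdir -p pics; cat > h.py <<'E'
import numpy as np, cv2
from station import r
def ray(cam,px):
    p=r.camera_params(cam); K=np.array(p["mtx"]); d=np.array(p["dist_coeffs"]); T=np.array(p["camera_from_world"])
    u=cv2.undistortPoints(np.array([[px]],float),K,d)[0,0]
    R=T[:3,:3]; c=-R.T@T[:3,3]; v=R.T@np.array([u[0],u[1],1]); return c,v
def at_z(cam,px,z):
    c,v=ray(cam,px); return c+v*(z-c[2])/v[2]
def proj(cam,P):
    p=r.camera_params(cam);T=np.array(p["camera_from_world"])
    return cv2.projectPoints(np.array(P,float).reshape(-1,1,3),cv2.Rodrigues(T[:3,:3])[0],T[:3,3],np.array(p["mtx"]),np.array(p["dist_coeffs"]))[0][:,0]
def tri(a,b):
    (c1,v1),(c2,v2)=ray(*a),ray(*b)
    s=np.linalg.lstsq(np.stack([v1,-v2],1),c2-c1,rcond=None)[0]
    p,q=c1+s[0]*v1,c2+s[1]*v2; return (p+q)/2,np.linalg.norm(p-q)
def cloud(cam,depth):
    h,w=depth.shape; g=np.stack(np.meshgrid(np.arange(w),np.arange(h)),-1).reshape(-1,1,2).astype(float)
    p=r.camera_params(cam);T=np.array(p["camera_from_world"])
    u=cv2.undistortPoints(g,np.array(p["mtx"]),np.array(p["dist_coeffs"]))[:,0]
    z=depth.reshape(-1,1); P=np.hstack([u*z,z]); return ((P-T[:3,3])@T[:3,:3]).reshape(h,w,3)
E
python3 - <<'E'
from h import *
np.set_printoptions(precision=4,suppress=True)
for c in("scene","top"):
    im,d=r.read_camera(c); cv2.imwrite(f"pics/{c}0.png",im[...,::-1]); np.save(f"{c}0.npy",d)
res={}
for n in["turret_grip","turret_disc","screw_grip","tub","slat","brush","weight"]:
    for c in("scene","top"):
        L=r.pinpoint(c,n); print(n,c,[(np.round(x["centre"],1),round(x["confidence"],2)) for x in L[:3]])
        if L: res[n,c]=L[0]["centre"]
    if (n,"scene") in res and (n,"top") in res: print(n,*tri(("scene",res[n,"scene"]),("top",res[n,"top"])))
o=r.get_obs();print(o)
E
```

```text
turret_grip scene [(array([288.2, 197.1]), 0.88)]
turret_grip top [(array([357.1, 189.1]), 0.65)]
turret_grip [ 0.5708 -0.1279  0.1222] 0.01072958545930136
turret_disc scene [(array([285.3, 211.8]), 0.91)]
turret_disc top [(array([434.3, 239.5]), 0.56)]
turret_disc [ 0.4114 -0.3299 -0.1598] 0.2269444480862495
screw_grip scene [(array([315.8, 204.9]), 0.46)]
screw_grip top [(array([320.9, 176.7]), 0.57)]
screw_grip [ 0.6025 -0.0219  0.1599] 0.0026180302082274647
tub scene [(array([439.1, 278.7]), 0.8), (array([447.9, 219.9]), 0.58)]
tub top [(array([202.4, 170.4]), 0.81)]
tub [0.6417 0.379  0.0069] 0.0019897841555741305
slat scene [(array([444.7, 220. ]), 0.56)]
slat top [(array([434. , 242.4]), 0.89)]
slat [0.5429 0.0402 0.3966] 0.6789862444931659
brush scene [(array([201.6, 210.8]), 0.67)]
brush top [(array([439.5, 180.9]), 0.63)]
brush [ 0.6203 -0.4222 -0.0003] 0.0038643801764396794
weight scene [(array([446.7, 222.4]), 0.55)]
weight top [(array([205.9, 236.6]), 0.64)]
weight [ 0.4175  0.3635 -0.003 ] 0.003471156996083443
{'time': 0.8, 'qpos': array([-49.0107,  22.0402,   0.4551,  -0.0003, -68.412 , -14.8199]), 'dq': array([-0.0222,  0.0833, -0.0054,  0.0382, -0.0488, -0.0355]), 'joint_efforts': array([  0.0004, -39.2031,  18.8609,   4.1904,  -0.0002,   0.    ]), 'position': array([ 0.2757, -0.5609,  0.4047]), 'tool_rot': array([[-0.8975, -0.441 ,  0.    ],
       [-0.441 ,  0.8975, -0.    ],
       [-0.    , -0.    , -1.    ]]), 'force': array([ 0.2104, -0.0401,  0.3595]), 'ft_torque': array([ 0.0351, -0.0612, -0.0274]), 'grip_force': 0.0, 'opening': 1.0005005088444987}
```

```bash
python3 - <<'E'
import cv2
a=cv2.imread("pics/top0.png");b=cv2.imread("pics/scene0.png")
cv2.imwrite("pics/topc.png",cv2.resize(a[120:270,260:460],None,fx=4,fy=4,interpolation=2))
cv2.imwrite("pics/scenec.png",cv2.resize(b[130:280,220:420],None,fx=4,fy=4,interpolation=2))
E
```

```text
(no output)
```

View pics/topc.png

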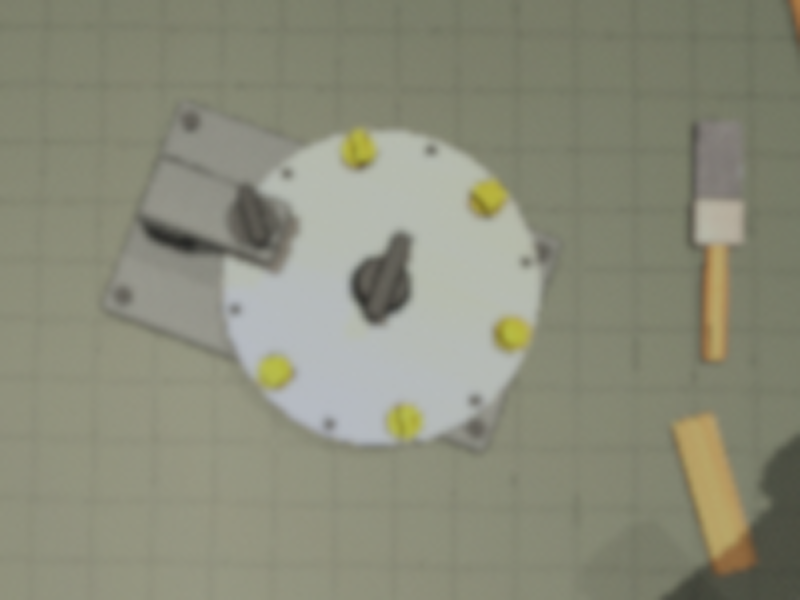

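View pics/scenec.png

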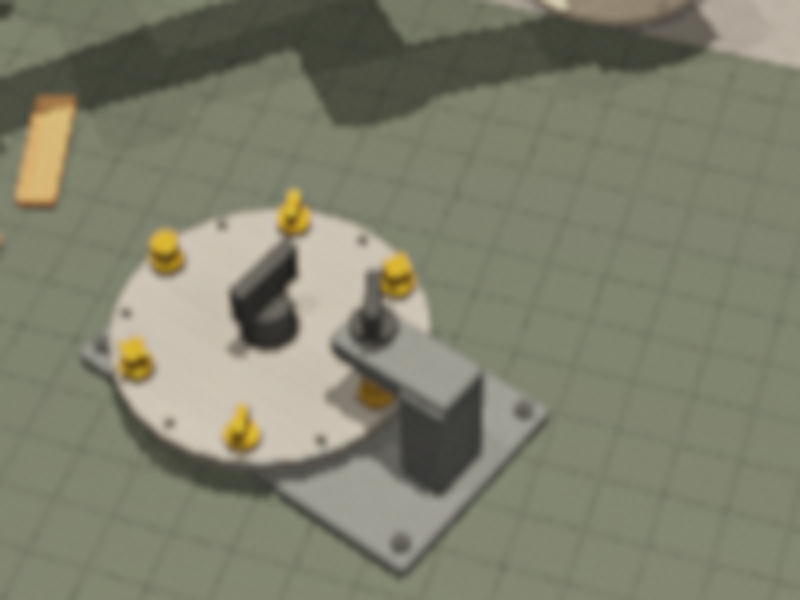

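View pics/scene0.png

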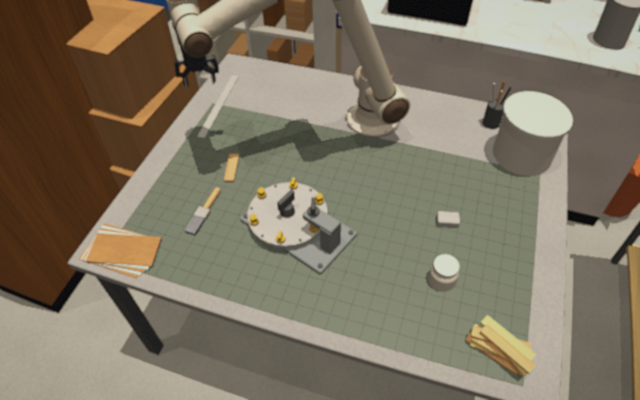

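The top crop shows the turret bar running from crop pixel (402,238) to (376,318), which is about (357,189) in the full image. The screw wing runs from (246,188) to (265,242), about (323,174). The scene view agrees. The slat and brush lie to the right of the turret in the top view.

```bash
cat > seg.py <<'E'
from h import *
np.set_printoptions(precision=4,suppress=True)
def bars(cam,d,ctrs):
    P=cloud(cam,d)
    for n,c,zl,zh,rad in ctrs:
        m=(np.hypot(P[...,0]-c[0],P[...,1]-c[1])<rad)&(P[...,2]>zl)&(P[...,2]<zh)&(d>0)
        Q=P[m]
        if len(Q)<5: print(cam,n,len(Q));continue
        rect=cv2.minAreaRect(Q[:,:2].astype(np.float32)*1000)
        w,v=np.linalg.eigh(np.cov(Q[:,:2].T)); a=v[:,1]
        print(cam,n,len(Q),"mean",Q.mean(0),"zmax",np.percentile(Q[:,2],[50,95]),"rect",np.round(rect[0],1),np.round(rect[1],1),"yaw",np.degrees(np.arctan2(a[1],a[0]))%180,np.sqrt(w*12))
E
python3 - <<'E'
from seg import *
for cam in("scene","top"):
    bars(cam,np.load(cam+"0.npy"),[("turret",(.571,-.128),.115,.145,.05),("screw",(.603,-.022),.160,.2,.04)])
# pixel-based
im=cv2.imread("pics/top0.png").astype(int)
y=((im[...,2]-im[...,0])>60); y[:, :300]=0;y[:,400:]=0;y[:140]=0;y[230:]=0
n,l,s,c=cv2.connectedComponentsWithStats(y.astype(np.uint8))
pts=np.array([at_z("top",c[i],.08)[:2] for i in range(1,n) if s[i,4]>15]);print("dies",pts)
# fit hexagon circle centre
A=np.c_[2*pts,np.ones(len(pts))];x=np.linalg.lstsq(A,(pts**2).sum(1),rcond=None)[0];print("circle",x[:2],np.sqrt(x[2]+x[0]**2+x[1]**2))
print("die angles",np.degrees(np.arctan2(*(pts-x[:2]).T[::-1])))
f=lambda u,v:(260+(u-1.5)/4,120+(v-1.5)/4)
for nm,a,b,z in(("tbar",(402,238),(376,318),.130),("screw",(246,188),(265,242),.18)):
    p,q=at_z("top",f(*a),z),at_z("top",f(*b),z);print(nm,(p+q)/2,np.linalg.norm(p-q),np.degrees(np.arctan2(*(q-p)[1::-1]))%180)
E
```

```text
scene turret 137 mean [ 0.5798 -0.1278  0.1266] zmax [0.1276 0.1338] rect [ 577.4 -129. ] [18.7 70.3] yaw 159.86046510422958 [0.0168 0.0727]
scene screw 68 mean [ 0.6181 -0.0242  0.1764] zmax [0.1788 0.1843] rect [615.2 -24.7] [47.7 11.6] yaw 16.007624596128835 [0.0125 0.0502]
top turret 123 mean [ 0.5733 -0.1308  0.1285] zmax [0.1285 0.1321] rect [ 573.4 -131.1] [16.3 69.3] yaw 159.94454890631212 [0.0163 0.0698]
top screw 74 mean [ 0.6097 -0.0277  0.178 ] zmax [0.1785 0.1825] rect [610.5 -27.8] [44.3 12.8] yaw 18.531249973213875 [0.0133 0.0459]
dies [[ 0.68   -0.1109]
 [ 0.6429 -0.2136]
 [ 0.5359 -0.2327]
 [ 0.5021 -0.0473]
 [ 0.4652 -0.1493]]
circle [ 0.5727 -0.1302] 0.10900602326570057
die angles [  10.222   -49.8643 -109.7461  130.3973 -169.9385]
tbar [ 0.5715 -0.1317  0.13  ] 0.0637203938348417 162.740686157179
screw [ 0.6098 -0.0306  0.18  ] 0.04177992937133927 20.177478464220826
```

Turret axis is at about (0.573, -0.1305), with the bar at yaw 160°. The screw is at about (0.610, -0.027), with its bar at yaw about 18.5°. First move goes part of the way, turning the wrist towards y-yaw 250°.

Call:
servo_tool:
  steps:
    - [[-0.57,0.32,0,0,0,-0.78,0.7],[-0.57,0.32,0,0,0,-0.78,0.7],[-0.57,0.32,0,0,0,-0.78,0.7],[-0.57,0.32,0,0,0,-0.78,0.7],[-0.57,0.32,0,0,0,-0.78,0.7],[-0.57,0.32,0,0,0,-0.78,0.7],[-0.57,0.32,0,0,0,-0.78,0.7],[-0.57,0.32,0,0,0,-0.78,0.7]]
  grip_force: 80

```text
time: 1.8
position: [0.4239, -0.3453, 0.4048]
tool_rot: [[0.056, -0.998, 0.0], [-0.998, -0.056, -0.0], [0.0, -0.0, -1.0]]
force: [-0.5, -0.9, 0.2]
opening: 0.703
grip_force: 0.0
```

```bash
cat > go.py <<'E'
import sys
from h import *
# go.py x y z yaw(tool y axis): numbers for the move, from the measured pose
def need(x,y,z,yaw):
    o=r.get_obs();R=np.array(o["tool_rot"]);p=np.array(o["position"])
    cur=np.degrees(np.arctan2(R[1,1],R[0,1])); dy=(yaw-cur+180)%360-180
    print("t",round(o["time"],2),"q",np.round(o["qpos"],1),"pos",np.round(p,4),"tilt",np.round(R[:,2],4),"yaw",round(cur,2),"F",np.round(o["force"],1),"M",np.round(o["ft_torque"],2),"open",round(o["opening"],3),"grip",round(o["grip_force"],1))
    print("shift",np.round(R.T@(np.array([x,y,z])-p)/.4,4),"wz",round(-np.radians(dy)/1.5,4),"dyaw",round(dy,2))
if __name__=="__main__": need(*map(float,sys.argv[1:5]))
E
python3 go.py .573 -.1305 .36 250.2
```

```text
t 1.8 q [-22.2  14.4 -10.6   0.  -64.9  25.4] pos [ 0.4239 -0.3453  0.4048] tilt [ 3.e-04 -1.e-04 -1.e+00] yaw -176.81 F [-0.5 -0.9  0.2] M [-0.04  0.01 -0.02] open 0.703 grip 0.0
shift [-0.5155 -0.402   0.1121] wz -0.7797 dyaw 67.01
```

Call:
servo_tool:
  steps:
    - [[-0.516,-0.402,0.112,0,0,-0.78,0.7],[-0.516,-0.402,0.112,0,0,-0.78,0.7],[-0.516,-0.402,0.112,0,0,-0.78,0.7],[-0.516,-0.402,0.112,0,0,-0.78,0.7],[-0.516,-0.402,0.112,0,0,-0.78,0.7],[-0.516,-0.402,0.112,0,0,-0.78,0.7],[-0.516,-0.402,0.112,0,0,-0.78,0.7],[-0.516,-0.402,0.112,0,0,-0.78,0.7],[-0.516,-0.402,0.112,0,0,-0.78,0.7]]

```text
time: 2.92
position: [0.5728, -0.1305, 0.3599]
tool_rot: [[0.941, -0.339, 0.0], [-0.339, -0.941, -0.0], [0.0, -0.0, -1.0]]
force: [0.0, -0.6, -0.3]
opening: 0.702
grip_force: 0.0
```

```bash
python3 go.py .573 -.1305 .271 250.2
```

```text
t 2.92 q [  2.9  20.4  -8.8   0.  -60.8  67.2] pos [ 0.5728 -0.1305  0.3599] tilt [ 1.e-04 -0.e+00 -1.e+00] yaw -109.83 F [ 0.  -0.6 -0.3] M [0.04 0.03 0.02] open 0.702 grip 0.0
shift [ 4.000e-04 -2.000e-04  2.224e-01] wz -0.0003 dyaw 0.03
```

Call:
servo_tool:
  steps:
    - [[0,0,0.11,0,0,0,0.6],[0,0,0.19,0,0,0,0.6],[0,0,0.222,0,0,0,0.6],[0,0,0.222,0,0,0,0.6],[0,0,0.222,0,0,0,0],[0,0,0.222,0,0,0,0],[0,0,0.222,0,0,0,0],[0,0,0.222,0,0,0,0],[0,0,0.222,0,0,0,0],[0,0,0.222,0,0,0,0]]
  grip_force: 80

```text
time: 4.18
position: [0.5731, -0.1311, 0.2728]
tool_rot: [[0.941, -0.338, 0.002], [-0.338, -0.941, -0.001], [0.002, 0.001, -1.0]]
force: [-1.3, -4.6, 6.1]
opening: 0.173
grip_force: 81.3
```

```bash
python3 go.py .573 -.1305 .271 190.2
```

```text
t 4.17 q [  2.9  25.6 -14.8   0.1 -49.5  67.3] pos [ 0.5731 -0.1311  0.2728] tilt [ 0.002  -0.0013 -1.    ] yaw -109.74 F [-1.3 -4.6  6.1] M [-1.1   0.47 -0.05] open 0.173 grip 81.3
shift [-0.0006 -0.0014  0.0046] wz 0.6988 dyaw -60.06
```

Call:
servo_tool:
  steps:
    - [[0,0,0,0,0,0.05,0],[0,0,0,0,0,0.13,0],[0,0,0,0,0,0.22,0],[0,0,0,0,0,0.31,0],[0,0,0,0,0,0.4,0],[0,0,0,0,0,0.49,0],[0,0,0,0,0,0.57,0],[0,0,0,0,0,0.65,0],[0,0,0,0,0,0.7,0],[0,0,0,0,0,0.7,0]]

```text
time: 5.42
position: [0.5747, -0.1293, 0.2729]
tool_rot: [[0.177, -0.984, 0.007], [-0.984, -0.177, 0.0], [0.001, -0.007, -1.0]]
force: [4.6, 3.2, 3.6]
opening: 0.175
grip_force: 81.0
```

```bash
python3 go.py .573 -.1305 .36 190.2
```

```text
t 5.42 q [  3.1  25.6 -14.7  -0.  -49.3   7.1] pos [ 0.5747 -0.1293  0.2729] tilt [ 7.2e-03  5.0e-04 -1.0e+00] yaw -169.8 F [4.6 3.2 3.6] M [ 0.73 -0.68 -0.03] open 0.175 grip 81.0
shift [ 0.0023  0.0033 -0.2179] wz -0.0001 dyaw 0.0
```

Call:
servo_tool:
  steps:
    - [[0,0,0,0,0,0.0,0],[0,0,0,0,0,0,0],[0,0,0,0,0,0,0.6],[0,0,0,0,0,0,0.6],[0,0,0,0,0,0,0.6],[0,0,0,0,0,0,0.6],[0,0,-0.1,0,0,0,0.6],[0,0,-0.22,0,0,0,0.6],[0,0,-0.35,0,0,0,0.6],[0,0,-0.35,0,0,0,0.6]]

```text
time: 6.68
position: [0.5734, -0.1306, 0.4165]
tool_rot: [[0.176, -0.984, 0.011], [-0.984, -0.176, -0.001], [0.003, -0.01, -1.0]]
force: [-0.1, 0.2, -0.7]
opening: 0.595
grip_force: 0.0
```

```bash
python3 go.py .6103 -.027 .41 288.5; python3 - <<'E'
from seg import *
im,d=r.read_camera("scene"); cv2.imwrite("pics/s2.png",cv2.resize(im[130:280,220:420,::-1],None,fx=4,fy=4))
bars("scene",d,[("turret",(.571,-.128),.115,.145,.05),("screw",(.613,-.024),.165,.2,.04)])
im,d=r.read_camera("top")
bars("top",d,[("turret",(.571,-.128),.115,.145,.05),("screw",(.61,-.027),.165,.2,.04)])
E
```

```text
t 6.67 q [  3.   17.9  -4.1   0.1 -67.4   7.1] pos [ 0.5734 -0.1306  0.4165] tilt [ 1.070e-02 -8.000e-04 -9.999e-01] yaw -169.89 F [-0.1  0.2 -0.7] M [ 0.05 -0.    0.01] open 0.595 grip 0.0
shift [-0.2388 -0.1361  0.0169] wz -1.1448 dyaw 98.39
scene turret 145 mean [ 0.5788 -0.1273  0.1263] zmax [0.1279 0.1327] rect [ 577.9 -129.6] [21.2 69.7] yaw 99.36060593064418 [0.0176 0.0697]
scene screw 62 mean [ 0.617  -0.0248  0.1774] zmax [0.1792 0.183 ] rect [613.7 -25. ] [46.  11.6] yaw 16.03643817078111 [0.0123 0.0499]
top turret 51 mean [ 0.569  -0.1101  0.1284] zmax [0.1284 0.1331] rect [ 570.3 -112.5] [16.1 32.4] yaw 90.21484604172895 [0.0159 0.0294]
top screw 5 mean [ 0.5992 -0.0265  0.1796] zmax [0.1801 0.181 ] rect [599.  -26.5] [11.5  0. ] yaw 0.9779589405556521 [0.     0.0155]
```

View pics/s2.png

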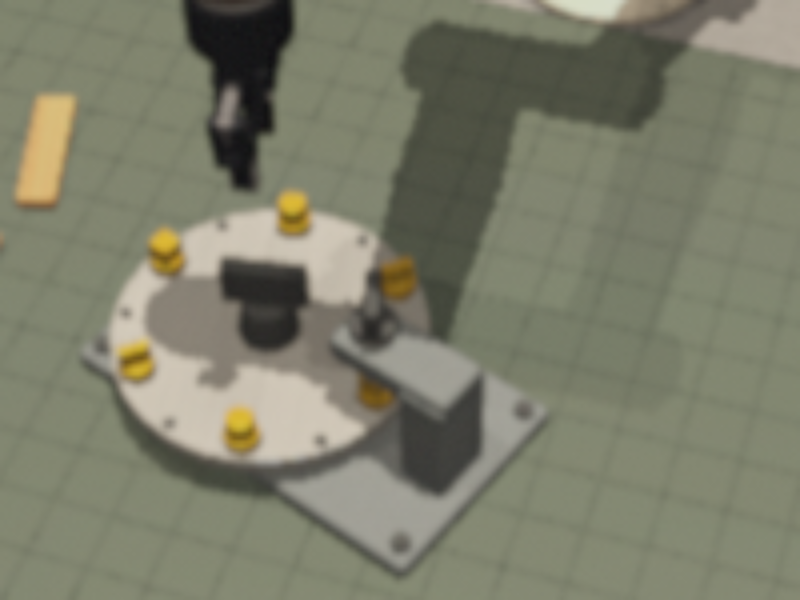

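The picture shows the turret bar now square across at crop (265,285). The cloud yaw went from 159.9° to 99.4°, so it has turned one station. Dies stand under the screw again and the bystanders haven't moved. Next, over to the screw.

Call:
servo_tool:
  steps:
    - [[-0.239,-0.136,0,0,0,-0.8,0.6],[-0.239,-0.136,0,0,0,-0.8,0.6],[-0.239,-0.136,0,0,0,-0.8,0.6],[-0.239,-0.136,0,0,0,-0.8,0.6],[-0.239,-0.136,0,0,0,-0.8,0.6],[-0.239,-0.136,0,0,0,-0.8,0.6],[-0.239,-0.136,0,0,0,-0.8,0.6],[-0.239,-0.136,0,0,0,-0.8,0.6],[-0.239,-0.136,0,0,0,-0.8,0.6]]

```text
time: 7.9
position: [0.6096, -0.0267, 0.41]
tool_rot: [[0.981, -0.195, -0.002], [-0.195, -0.981, -0.0], [-0.002, 0.001, -1.0]]
force: [0.3, -1.3, -0.4]
opening: 0.601
grip_force: 0.0
```

```bash
cat >> go.py <<'E'
    from scipy.spatial.transform import Rotation as Ro
    y=np.radians(float(sys.argv[4])); Y=np.array([np.cos(y),np.sin(y),0]);Z=np.array([0,0,-1.])
    T=np.stack([np.cross(Y,Z),Y,Z],1); R=np.array(r.get_obs()["tool_rot"])
    print("rotvec frac",np.round(Ro.from_matrix(R.T@T).as_rotvec()/1.5,4))
E
python3 go.py .6103 -.027 .38 288.5
```

```text
File "go.py", line 10
    from scipy.spatial.transform import Rotation as Ro
IndentationError: unexpected indent
```

Call:
servo_tool:
  steps:
    - [[0.002,0,0.05,0,0,-0.346,0.6],[0.002,0,0.05,0,0,-0.346,0.6],[0.002,0,0.05,0,0,-0.346,0.6],[0.002,0,0.05,0,0,-0.346,0.6],[0.002,0,0.05,0,0,-0.346,0.6]]

```text
time: 8.52
position: [0.6104, -0.0269, 0.3909]
tool_rot: [[0.949, 0.316, -0.0], [0.316, -0.949, -0.0], [-0.0, -0.0, -1.0]]
force: [-0.1, 0.6, -0.3]
opening: 0.598
grip_force: 0.0
```

```bash
sed -i '10,$s/^    //' go.py; sed -i 's/^if __name__.*/need(*map(float,sys.argv[1:5]))/' go.py
python3 go.py .6103 -.027 .325 288.5
```

```text
t 8.53 q [ 12.6  21.2  -2.8  -0.  -66.   95.8] pos [ 0.6104 -0.0269  0.3909] tilt [-3.e-04 -0.e+00 -1.e+00] yaw -71.57 F [-0.1  0.6 -0.3] M [0.06 0.01 0.02] open 0.598 grip 0.0
shift [-0.0004  0.0002  0.1648] wz -0.0008 dyaw 0.07
rotvec frac [-0.0001  0.0002 -0.0008]
```

Call:
servo_tool:
  steps:
    - [[0,0,0.1,0,0,0,0.5],[0,0,0.15,0,0,0,0.5],[0,0,0.165,0,0,0,0.5],[0,0,0.165,0,0,0,0.5],[0,0,0.165,0,0,0,0],[0,0,0.165,0,0,0,0],[0,0,0.165,0,0,0,0],[0,0,0.165,0,0,0,0],[0,0,0.165,0,0,0,0]]
  grip_force: 40

```text
time: 9.65
position: [0.6113, -0.0287, 0.3267]
tool_rot: [[0.948, 0.318, 0.004], [0.318, -0.948, -0.003], [0.003, 0.004, -1.0]]
force: [2.8, -7.7, -0.7]
opening: 0.143
grip_force: 42.7
```

```bash
python3 go.py .6103 -.027 .325 200; python3 - <<'E'
from h import *
im,d=r.read_camera("scene"); cv2.imwrite("pics/s3.png",cv2.resize(im[110:260,220:420,::-1],None,fx=4,fy=4))
E
```

```text
t 9.65 q [ 12.5  24.4  -7.8   0.2 -57.6  95.9] pos [ 0.6113 -0.0287  0.3267] tilt [ 0.004  -0.0027 -1.    ] yaw -71.46 F [ 2.8 -7.7 -0.7] M [-2.13 -0.76 -0.05] open 0.143 grip 42.7
shift [-0.0012 -0.0048  0.0043] wz 1.0302 dyaw -88.54
rotvec frac [ 5.0000e-04 -3.6000e-03  1.0302e+00]
```

View pics/s3.png

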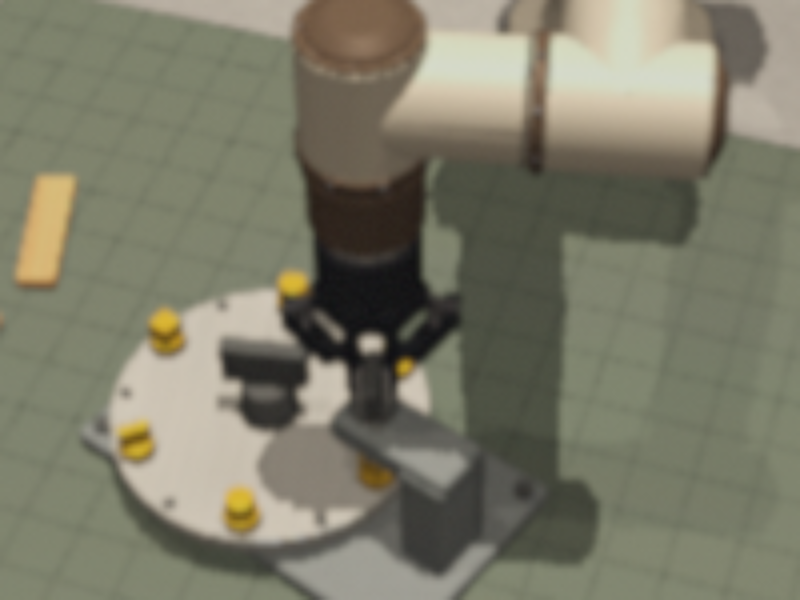

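The fingers are closed on the wing bar at crop (372,380), clear of the press arm and the turret bar. Now I turn it clockwise, shifting by the 2 mm centring error.

Call:
servo_tool:
  steps:
    - [[0,0.005,0,0,0,0.06,0],[0,0.005,0,0,0,0.15,0],[0,0.005,0,0,0,0.26,0],[0,0.005,0,0,0,0.37,0],[0,0.005,0,0,0,0.48,0],[0,0.005,0,0,0,0.59,0],[0,0.005,0.001,0,0,0.7,0],[0,0.005,0.001,0,0,0.81,0],[0,0.005,0.001,0,0,0.92,0],[0,0.005,0.001,0,0,1.0,0]]

```text
time: 10.95
position: [0.6121, -0.0278, 0.326]
tool_rot: [[0.382, -0.924, 0.006], [-0.924, -0.382, 0.002], [0.0, -0.006, -1.0]]
force: [2.9, 2.7, -1.0]
opening: 0.144
grip_force: 42.6
```

```bash
python3 go.py .6103 -.0287 .325 110
```

```text
t 10.95 q [ 12.5  24.4  -7.7  -0.  -57.5   9.9] pos [ 0.6121 -0.0278  0.326 ] tilt [ 0.0061  0.002  -1.    ] yaw -157.57 F [ 2.9  2.7 -1. ] M [ 0.87 -0.85  0.12] open 0.144 grip 42.6
shift [0.0003 0.0051 0.0026] wz 1.0755 dyaw -92.43
rotvec frac [-0.0036  0.0032  1.0755]
```

Call:
servo_tool:
  steps:
    - [[0,0,0,0,0,0.08,0],[0,0,0,0,0,0.16,0],[0,0,0,0,0,0.24,0],[0,0,0,0,0,0.24,0]]

```text
time: 11.45
position: [0.6125, -0.0277, 0.3259]
tool_rot: [[0.035, -0.999, 0.007], [-0.999, -0.035, 0.002], [-0.002, -0.007, -1.0]]
force: [4.0, 2.4, -2.4]
opening: 0.145
grip_force: 42.4
```

```bash
python3 go.py .6103 -.0287 .325 110|head -1
```

```text
t 11.45 q [ 12.5  24.5  -7.7  -0.  -57.4 -10.5] pos [ 0.6125 -0.0277  0.3259] tilt [ 0.0072  0.0021 -1.    ] yaw -178.01 F [ 4.   2.4 -2.4] M [ 0.76 -1.19 -0.05] open 0.145 grip 42.4
```

Call:
servo_tool:
  steps:
    - [[0,0,0,0,0,0.06,0],[0,0,0,0,0,0.12,0],[0,0,0,0,0,0.12,0]]

```text
time: 11.82
position: [0.6127, -0.0278, 0.3258]
tool_rot: [[-0.145, -0.989, 0.008], [-0.989, 0.145, 0.002], [-0.003, -0.007, -1.0]]
force: [5.3, 3.6, -3.4]
opening: 0.141
grip_force: 42.3
```

```bash
python3 go.py .6103 -.0287 .325 110|head -1
```

```text
t 11.82 q [ 12.5  24.5  -7.7  -0.  -57.4 -20.8] pos [ 0.6127 -0.0278  0.3258] tilt [ 0.0077  0.0021 -1.    ] yaw 171.68 F [ 5.3  3.6 -3.4] M [ 0.66 -1.44 -0.04] open 0.141 grip 42.3
```

Call:
servo_tool:
  steps:
    - [[0,-0.003,0,0,0,0.05,0],[0,-0.003,0,0,0,0.1,0],[0,-0.003,0,0,0,0.1,0]]

```text
time: 12.2
position: [0.6134, -0.0279, 0.3257]
tool_rot: [[-0.29, -0.957, 0.006], [-0.957, 0.29, 0.002], [-0.004, -0.005, -1.0]]
force: [3.3, 3.3, -1.4]
opening: 0.145
grip_force: 42.5
```

```bash
python3 go.py .6103 -.0287 .325 110|head -1
```

```text
t 12.2 q [ 12.5  24.6  -7.5  -0.1 -57.5 -29.3] pos [ 0.6134 -0.0279  0.3257] tilt [ 0.0056  0.002  -1.    ] yaw 163.16 F [ 3.3  3.3 -1.4] M [ 1.09 -0.96 -0.09] open 0.145 grip 42.5
```

Call:
servo_tool:
  steps:
    - [[0,0,0,0,0,0.05,0],[0,0,0,0,0,0.1,0],[0,0,0,0,0,0.1,0]]

```text
time: 12.58
position: [0.6135, -0.028, 0.3256]
tool_rot: [[-0.429, -0.903, 0.006], [-0.903, 0.429, 0.002], [-0.004, -0.005, -1.0]]
force: [4.6, 3.9, -1.5]
opening: 0.146
grip_force: 42.5
```

```bash
python3 go.py .6103 -.0287 .325 110|head -1
```

```text
t 12.57 q [ 12.5  24.6  -7.5  -0.  -57.5 -37.9] pos [ 0.6135 -0.028   0.3256] tilt [ 0.006   0.0019 -1.    ] yaw 154.57 F [ 4.6  3.9 -1.5] M [ 1.03 -1.2  -0.05] open 0.146 grip 42.5
```

Call:
servo_tool:
  steps:
    - [[0,0,0,0,0,0.05,0],[0,0,0,0,0,0.1,0],[0,0,0,0,0,0.1,0]]

```text
time: 12.95
position: [0.6136, -0.0281, 0.3256]
tool_rot: [[-0.559, -0.829, 0.006], [-0.829, 0.559, 0.002], [-0.005, -0.004, -1.0]]
force: [4.5, 3.0, -2.9]
opening: 0.141
grip_force: 42.4
```

```bash
python3 go.py .6103 -.0287 .325 110|head -1
```

```text
t 12.95 q [ 12.5  24.6  -7.5  -0.  -57.5 -46.5] pos [ 0.6136 -0.0281  0.3256] tilt [ 0.0064  0.0017 -1.    ] yaw 145.98 F [ 4.5  3.  -2.9] M [ 0.8  -1.36 -0.07] open 0.141 grip 42.4
```

Call:
servo_tool:
  steps:
    - [[0,0,0,0,0,0.05,0],[0,0,0,0,0,0.1,0],[0,0,0,0,0,0.1,0]]

```text
time: 13.32
position: [0.6137, -0.0282, 0.3255]
tool_rot: [[-0.677, -0.736, 0.007], [-0.736, 0.677, 0.001], [-0.006, -0.004, -1.0]]
force: [6.4, 3.0, -3.3]
opening: 0.145
grip_force: 42.3
```

```bash
python3 go.py .6103 -.0287 .325 110|head -1
```

```text
t 13.32 q [ 12.4  24.6  -7.5  -0.  -57.5 -55.1] pos [ 0.6137 -0.0282  0.3255] tilt [ 0.0067  0.0015 -1.    ] yaw 137.38 F [ 6.4  3.  -3.3] M [ 0.55 -1.53 -0.1 ] open 0.145 grip 42.3
```

Call:
servo_tool:
  steps:
    - [[0,0,0,0,0,0.04,0],[0,0,0,0,0,0.08,0],[0,0,0,0,0,0.08,0]]

```text
time: 13.7
position: [0.6138, -0.0283, 0.3255]
tool_rot: [[-0.76, -0.65, 0.007], [-0.65, 0.76, 0.001], [-0.006, -0.003, -1.0]]
force: [5.7, 3.0, -3.3]
opening: 0.144
grip_force: 42.2
```

```bash
python3 go.py .6103 -.0287 .325 110|head -1
```

```text
t 13.7 q [ 12.4  24.6  -7.5   0.  -57.5 -61.9] pos [ 0.6138 -0.0283  0.3255] tilt [ 0.0069  0.0013 -1.    ] yaw 130.51 F [ 5.7  3.  -3.3] M [ 0.46 -1.7  -0.06] open 0.144 grip 42.2
```

Call:
servo_tool:
  steps:
    - [[0,0,0,0,0,0.04,0],[0,0,0,0,0,0.08,0],[0,0,0,0,0,0.08,0]]

```text
time: 14.08
position: [0.6139, -0.0284, 0.3254]
tool_rot: [[-0.833, -0.554, 0.007], [-0.554, 0.833, 0.001], [-0.006, -0.003, -1.0]]
force: [6.7, 2.3, -4.0]
opening: 0.144
grip_force: 42.1
```

```bash
python3 go.py .6103 -.0287 .325 110|head -1
```

```text
t 14.07 q [ 12.4  24.6  -7.5   0.  -57.4 -68.8] pos [ 0.6139 -0.0284  0.3254] tilt [ 0.007   0.0011 -1.    ] yaw 123.64 F [ 6.7  2.3 -4. ] M [ 0.27 -1.8  -0.06] open 0.144 grip 42.1
```

Call:
servo_tool:
  steps:
    - [[-0.003,-0.001,0.001,0,0,0.04,0],[-0.003,-0.001,0.001,0,0,0.08,0],[-0.003,-0.001,0.001,0,0,0.08,0]]

```text
time: 14.45
position: [0.6143, -0.0283, 0.3254]
tool_rot: [[-0.891, -0.455, 0.003], [-0.455, 0.891, -0.001], [-0.003, -0.002, -1.0]]
force: [3.8, 1.0, -0.8]
opening: 0.143
grip_force: 71.5
```

```bash
python3 go.py .6103 -.0287 .325 110|head -1
```

```text
t 14.45 q [ 12.4  24.7  -7.4   0.1 -57.7 -75.5] pos [ 0.6143 -0.0283  0.3254] tilt [ 3.4e-03 -9.0e-04 -1.0e+00] yaw 117.05 F [ 3.8  1.  -0.8] M [ 0.12 -0.86  1.46] open 0.143 grip 71.5
```

Call:
servo_tool:
  steps:
    - [[0,0,0,0,0,0.04,0],[0,0,0,0,0,0.08,0],[0,0,0,0,0,0.08,0]]

```text
time: 14.82
position: [0.6143, -0.0281, 0.3255]
tool_rot: [[-0.937, -0.35, 0.003], [-0.35, 0.937, -0.002], [-0.002, -0.003, -1.0]]
force: [5.0, -0.0, 1.5]
opening: 0.143
grip_force: 136.5
```

```bash
python3 go.py .6103 -.0287 .325 110|head -1
```

```text
t 14.82 q [ 12.5  24.7  -7.5   0.2 -57.7 -82.1] pos [ 0.6143 -0.0281  0.3255] tilt [ 0.0031 -0.0021 -1.    ] yaw 110.49 F [ 5.  -0.   1.5] M [ 0.03 -0.83  3.62] open 0.143 grip 136.5
```

The screw seated at tool yaw of about 121.5°: moment jumped to 1.5, then 3.6 N m of finger wind-up. A quarter turn back is yaw 211.5°, about 101° from the present command.

Call:
servo_tool:
  steps:
    - [[0,0,0,0,0,-0.06,0],[0,0,0,0,0,-0.14,0],[0,0,0,0,0,-0.22,0],[0,0,0,0,0,-0.3,0],[0,0,0,0,0,-0.38,0],[0,0,0,0,0,-0.46,0],[0,0,0,0,0,-0.54,0],[0,0,0,0,0,-0.6,0],[0,0,0,0,0,-0.6,0]]

```text
time: 15.95
position: [0.6137, -0.0283, 0.3256]
tool_rot: [[-0.324, -0.946, 0.003], [-0.946, 0.324, 0.002], [-0.003, -0.002, -1.0]]
force: [0.4, 4.8, 5.2]
opening: 0.142
grip_force: 43.6
```

```bash
python3 go.py .6135 -.0281 .326 211.5
```

```text
t 15.95 q [ 12.4  24.6  -7.4  -0.1 -57.8 -31.3] pos [ 0.6137 -0.0283  0.3256] tilt [ 0.0028  0.0021 -1.    ] yaw 161.11 F [0.4 4.8 5.2] M [ 1.2  -0.15  0.05] open 0.142 grip 43.6
shift [-0.0004  0.0007 -0.001 ] wz -0.5863 dyaw 50.39
rotvec frac [-0.0021  0.0012 -0.5863]
```

Call:
servo_tool:
  steps:
    - [[0,0,-0.001,0,0,-0.06,0],[0,0,-0.001,0,0,-0.14,0],[0,0,-0.002,0,0,-0.22,0],[0,0,-0.002,0,0,-0.3,0],[0,0,-0.002,0,0,-0.38,0],[0,0,-0.002,0,0,-0.46,0],[0,0,-0.002,0,0,-0.54,0],[0,0,-0.002,0,0,-0.587,0],[0,0,-0.002,0,0,-0.587,0],[0,0,-0.002,0,0,-0.587,0]]

```text
time: 17.2
position: [0.6131, -0.0283, 0.326]
tool_rot: [[0.523, -0.852, 0.0], [-0.852, -0.523, 0.002], [-0.001, -0.001, -1.0]]
force: [-1.0, 4.3, 5.1]
opening: 0.141
grip_force: 43.8
```

```bash
python3 go.py .6135 -.0281 .326 211.5; python3 - <<'E'
from seg import *
im,d=r.read_camera("scene"); cv2.imwrite("pics/s4.png",cv2.resize(im[110:260,220:420,::-1],None,fx=4,fy=4))
bars("scene",d,[("turret",(.571,-.128),.115,.145,.05),("screw",(.613,-.026),.165,.184,.028)])
for n in["tub","slat","brush","weight"]:
    print(n,[np.round(x["centre"],1) for x in r.pinpoint("scene",n)[:2]])
E
```

```text
t 17.2 q [ 12.4  24.6  -7.4  -0.1 -57.9  19.2] pos [ 0.6131 -0.0283  0.326 ] tilt [ 4.0e-04  1.7e-03 -1.0e+00] yaw -148.44 F [-1.   4.3  5.1] M [1.19 0.18 0.02] open 0.141 grip 43.8
shift [-0.     -0.0011  0.    ] wz 0.0008 dyaw -0.06
rotvec frac [-0.0008  0.0008  0.0008]
scene turret 142 mean [ 0.5785 -0.1277  0.1263] zmax [0.1277 0.1339] rect [ 577.6 -129. ] [19.3 68.5] yaw 100.183259160501 [0.017  0.0702]
scene screw 50 mean [ 0.6248 -0.0315  0.1736] zmax [0.1729 0.1813] rect [623.9 -28.7] [37.3 20.6] yaw 79.14353570267087 [0.0152 0.0398]
tub [array([437.8, 276.1])]
slat [array([230.3, 171.2])]
brush [array([204.6, 212.5])]
weight [array([447.2, 221.4]), array([315.7, 202.5])]
```

View pics/s4.png

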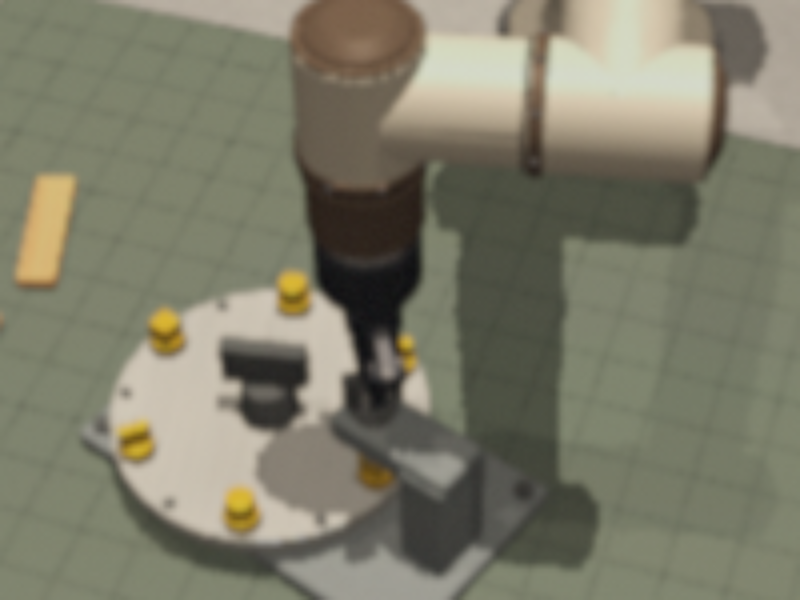

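The fingers still hold the wing bar near crop (372,385). The turret bar is unchanged at yaw 100°, and the bystanders are in place. Handing in.

```bash
python3 -c "
from station import r
print(r.hand_in())"
```

```text
the job is handed in; nothing more can be done
None
```

I handed the job in at about 17 s: the turret is one station on (60.5° by camera), and the screw was seated, then backed off about 90° by tool angle and left gripped at about 44 N; no verdict came back.

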